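# Grade four cigars by wrapper shade on the sorting rack

## Task

Lay the four finished cigars from the rolling board on the sorting rack in order of wrapper shade, ready for packing: the darkest on the rest next to the open cedar box, then lighter and lighter, the palest at the far end beside the gum pot. Each cigar lies in both notches of its own rest, centred along it; set them down gently rather than dropping them, and leave the box and the gum pot where they stand.

Things in the scene. Friction and masses are not known exactly. Their poses are not given: they have to be found in the camera images.
- oscuro_center (a point): cigar, darkest, nearly black: a firm round cigar without a band, 20 mm diameter, 130 mm long, 16 g, lying on the grey rolling board (6 mm thick sheet, so the cigar's axis is 16 mm above the bench). The point is the cigar's centre, on its axis; its x axis runs along the cigar towards the rounded head, y and z lie across it.
- maduro_center (a point): cigar, second darkest, dark chocolate brown: a firm round cigar without a band, 20 mm diameter, 130 mm long, 16 g, lying on the grey rolling board (6 mm thick sheet, so the cigar's axis is 16 mm above the bench). The point is the cigar's centre, on its axis; its x axis runs along the cigar towards the rounded head, y and z lie across it.
- colorado_center (a point): cigar, second lightest, reddish mid brown: a firm round cigar without a band, 20 mm diameter, 130 mm long, 16 g, lying on the grey rolling board (6 mm thick sheet, so the cigar's axis is 16 mm above the bench). The point is the cigar's centre, on its axis; its x axis runs along the cigar towards the rounded head, y and z lie across it.
- claro_center (a point): cigar, lightest, pale tan: a firm round cigar without a band, 20 mm diameter, 130 mm long, 16 g, lying on the grey rolling board (6 mm thick sheet, so the cigar's axis is 16 mm above the bench). The point is the cigar's centre, on its axis; its x axis runs along the cigar towards the rounded head, y and z lie across it.
- a_seat (a point): one of four alike rests, 70 mm apart in a row along y on a dark plank 8 mm thick (letters tell nothing of the order): two pale wood blocks, 54 mm wide, 28 mm high, 12 mm thick, 88 mm apart along x, free between them for fingers (only a 4 mm slat). Their 90 degree V notches, 40 mm wide, centre the cigar. Point: where a laid cigar's centre comes, 30 mm above the bench; x: the cigar's direction.
- b_seat (a point): one of four alike rests, 70 mm apart in a row along y on a dark plank 8 mm thick (letters tell nothing of the order): two pale wood blocks, 54 mm wide, 28 mm high, 12 mm thick, 88 mm apart along x, free between them for fingers (only a 4 mm slat). Their 90 degree V notches, 40 mm wide, centre the cigar. Point: where a laid cigar's centre comes, 30 mm above the bench; x: the cigar's direction.
- c_seat (a point): one of four alike rests, 70 mm apart in a row along y on a dark plank 8 mm thick (letters tell nothing of the order): two pale wood blocks, 54 mm wide, 28 mm high, 12 mm thick, 88 mm apart along x, free between them for fingers (only a 4 mm slat). Their 90 degree V notches, 40 mm wide, centre the cigar. Point: where a laid cigar's centre comes, 30 mm above the bench; x: the cigar's direction.
- d_seat (a point): one of four alike rests, 70 mm apart in a row along y on a dark plank 8 mm thick (letters tell nothing of the order): two pale wood blocks, 54 mm wide, 28 mm high, 12 mm thick, 88 mm apart along x, free between them for fingers (only a 4 mm slat). Their 90 degree V notches, 40 mm wide, centre the cigar. Point: where a laid cigar's centre comes, 30 mm above the bench; x: the cigar's direction.
- box: open, empty cedar packing box, 152 x 116 mm, 50 mm high, lid thrown back onto the bench on the far (+x) side; 450 g, loose. It stands past one end of the row of rests (which end varies), its centre 130 mm along the row from the end rest and about 30 mm farther from the robot. Origin: centre of the underside, lid left out.
- gum_pot: white ceramic gum pot, 68 mm diameter, 56 mm high, a small brush standing in it leaning to +x (top 110 mm above the bench); 400 g, loose. It stands just past the other end of the row. Origin: centre of its underside.

How it is judged:
By the outcome, as a careful person would: the job done as asked, in the order asked, and still so for the second after the job is handed in, with the robot touching nothing.
It also fails if it takes over 106 s, if anything falls off the work surface, if the arm or the gripper's body presses on something with over 40 N, if the wrist force passes 120 N, or if a joint passes its speed limit or range.

## Robot

A 7-joint arm with a two-finger parallel gripper is mounted at the origin on the work surface. World frame = base frame: x ahead of the robot, y to its left, z up, the work surface at z = 0. Lengths are in m, angles in rad, forces in N, time in s.
With the tool pointing down it reaches from about 0.425 to 0.825 m from the base axis. Payload 3.6 kg.
Tool frame: the origin (TCP) lies where the fingers leave the gripper's body, on its centre line; the fingertips stand 73 mm ahead of it and the grasp point (between the pads) lies 54 mm ahead of it; z points along the fingers, y is the line along which they close (so a half turn about z gives the same grasp; the last joint's range is limited). The gripper opens to 85 mm and grips with 20 to 120 N. Pads are 22 mm wide; open, the fingers measure 114 mm over their backs; the gripper's body (76 mm by 85 mm) begins 54 mm behind the grasp point. The pads swing forward as they close: fully open they stand 13 mm farther back than shut.
Start: joints at [-1.188, 0.615, -0.013, 1.423, 0.008, 1.103, -0.04], TCP at [0.258, 0.596, 0.304] pointing down, gripper open.
Joint ranges: [-3.12, 3.12], [-0.3, 2.06], [-1.34, 1.32], [0.26, 2.42], [-1.36, 4.5], [0.01, 1.98], [-2.84, 2.84]. Speed limits (rad/s): [2.79, 2.79, 3.14, 3.14, 3.14, 3.14, 3.14].

## Interface

Orientations are given as a unit quaternion [x, y, z, w].
In Python, from station import arm, snapshot, camera_info, ticket gives the robot as it stands. Calls block until the motion is done:
- arm.movep(position, orientation): joint-space move of the TCP to a pose.
- arm.line_to(position, velocity=0.15, ori=None): straight line of the TCP; ori=None keeps the orientation; velocity is the mean speed in m/s.
- arm.move_j(angles): joint-space move.
- arm.move_gripper(opening, effort=None): opening from 0.0 (shut) to 1.0 (fully open); effort is the grip in N (None keeps the last); returns when the fingers have stopped.
- arm.pause(seconds).
- arm.ik(position, orientation): joint angles nearest the present ones, or None.
- snapshot(name): name is "scene" or "top" or "wrist"; returns the picture (420x560x3 uint8, blue, green, red); there is no depth.
- camera_info(name): a dict with "fx", "fy", "cx", "cy" (pixels), "dist_coeffs" ([k1, k2, p1, p2, k3] as OpenCV has them; the pictures are not rectified), "R" (3x3) and "t" (3): a world point X has camera coordinates R X + t; the wrist camera has in their place "T_tool_cam" (4x4, takes a point from camera to tool coordinates, whose origin is the TCP and whose axes are the flange's). Camera axes: x right, y down, z forward; pixel columns grow to the right and rows downward; lengths in m; the calibration is good to about 2 mm. A picture is of the moment at which its call begins: read the wrist's pose just before it. camera_info takes no time and is no camera call.
A pose or a line that the arm cannot do raises arm.MotionError and nothing moves.
- ticket.finish_job(): hands the job in; it is judged then, once.
Readings, each from a call of its own:
- arm.read_time(): time.
- arm.read_joint_positions(): joint angles.
- arm.read_dq(): joint speeds.
- arm.read_effort(): joint torques, N m.
- arm.read_tool_pos(): TCP position.
- arm.read_eef_rot(): TCP orientation.
- arm.read_ft_force(): force on the tool from outside, world axes, zero at the start.
- arm.read_wrist_torque(): the same for the moment, N m.
- arm.read_opening(): opening from 0.0 (shut) to 1.0 (fully open).
- arm.read_finger_force(): force on a finger pad.
Only numpy, scipy, OpenCV 4.12 (cv2) and the standard library are available. Lean on these libraries where they do the work, as an engineer would, in place of code of your own. Each camera call takes 0.05 s, during which the arm holds its last target. There are 200 camera calls.

## Working session

There is one attempt and no reset: what is moved stays moved. The work goes in short steps, each a Python script; the robot and the scene stay as the last script left them, time stands still between calls to the robot, and variables do not carry over. Pictures are saved under pics/ and viewed, at most 14 in all, crops included, and the job is handed in when it is done.

```bash
mkdir -p pics; ls; python3 - <<'E'
from station import arm, snapshot, camera_info
import cv2
for n in ("scene","top"):
    cv2.imwrite(f"pics/{n}0.png",snapshot(n)); print(n,camera_info(n))
print(camera_info("wrist")); print(arm.read_eef_rot(),arm.read_time())
E
```

```text
pics
scene {'fx': 474.52699982259594, 'fy': 474.52699982259594, 'cx': 277.2285728893796, 'cy': 206.22769982405774, 'dist_coeffs': array([-0.12337518,  0.        ,  0.        ,  0.        ,  0.        ]), 'R': array([[ 0.82262163,  0.56847674, -0.01130685],
       [ 0.45919788, -0.67595249, -0.57639009],
       [-0.33530725,  0.46895887, -0.81709646]]), 't': array([-0.47601971, -0.2219985 ,  1.18725828])}
top {'fx': 385.66944616944846, 'fy': 385.66944616944846, 'cx': 277.5365587272293, 'cy': 207.27579608426754, 'dist_coeffs': array([-0.00422578,  0.        ,  0.        ,  0.        ,  0.        ]), 'R': array([[-0.01360982, -0.99987942, -0.00747791],
       [-0.98535448,  0.01468265, -0.16988515],
       [ 0.16997446,  0.00505629, -0.9854355 ]]), 't': array([0.00329831, 0.59553649, 0.76278934])}
{'fx': 340.95781630484396, 'fy': 340.95781630484396, 'cx': 283.6946784465176, 'cy': 206.2480839528389, 'dist_coeffs': array([-0.03568418,  0.        ,  0.        ,  0.        ,  0.        ]), 'T_tool_cam': array([[-1.08767728e-03, -9.46671719e-01, -3.22197878e-01,
         8.21338813e-02],
       [ 9.99998671e-01, -1.42095373e-03,  7.99201031e-04,
        -7.14546141e-04],
       [-1.21440929e-03, -3.22196581e-01,  9.46672007e-01,
        -7.02062505e-02],
       [ 0.00000000e+00,  0.00000000e+00,  0.00000000e+00,
         1.00000000e+00]])}
[ 2.02923519e-01  9.79193895e-01 -1.14408262e-03 -2.28622989e-04] 0.1
```

View pics/top0.png

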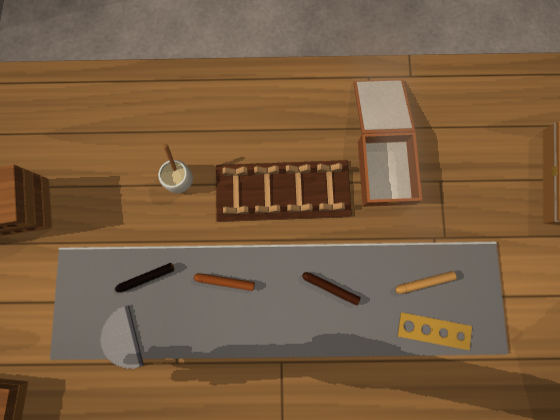

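View pics/scene0.png

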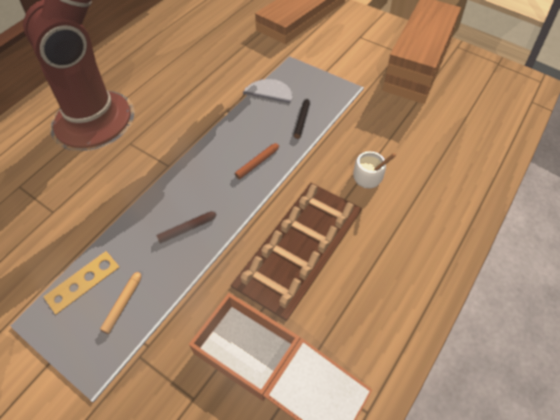

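The top view has +y to the left. The box is at the right (420,165) and the pot at the left (176,176). The slats are at u≈236, 267, 299 and 330. The cigars are oscuro (146,278), colorado (225,283), maduro (331,288) and claro (427,283). Next I'll measure these precisely.

```bash
cat > h.py <<'E'
from station import arm, snapshot, camera_info, ticket
import cv2, numpy as np
from scipy.spatial.transform import Rotation as Ro
def cam(name):
    c=camera_info(name); K=np.array([[c["fx"],0,c["cx"]],[0,c["fy"],c["cy"]],[0,0,1]])
    if "R" in c: R,t=c["R"],c["t"]
    else:
        T=np.eye(4); T[:3,:3]=Ro.from_quat(arm.read_eef_rot()).as_matrix(); T[:3,3]=arm.read_tool_pos()
        M=np.linalg.inv(T@c["T_tool_cam"]); R,t=M[:3,:3],M[:3,3]
    return K,np.array(c["dist_coeffs"]),np.array(R),np.array(t)
def back(px,z,C):
    K,d,R,t=C; p=cv2.undistortPoints(np.array(px,float).reshape(-1,1,2),K,d)[:,0]
    v=np.c_[p,np.ones(len(p))]@R; o=-R.T@t
    return o+v*((z-o[2])/v[:,2])[:,None]
def proj(P,C):
    K,d,R,t=C; return cv2.projectPoints(np.array(P,float).reshape(-1,1,3),cv2.Rodrigues(R)[0],t,K,d)[0][:,0]
E
python3 - <<'E'
from h import *
im=cv2.imread("pics/top0.png"); C=cam("top")
S=dict(oscuro=(146,278),colorado=(225,283),maduro=(331,288),claro=(427,283))
for n,(u,v) in S.items():
    x0,y0=u-38,v-24
    c=im[y0:y0+48,x0:x0+76].astype(int)
    bg=np.median(c.reshape(-1,3),0); m=(np.abs(c-bg).max(2)>(26)).astype(np.uint8)
    k,l,st,_=cv2.connectedComponentsWithStats(m); i=l[24,38]
    ys,xs=np.where(l==i); pts=np.c_[xs+x0,ys+y0].astype(float)
    W=back(pts,0.016,C)[:,:2]; mu,ev,_=cv2.PCACompute2(W,None); a=(W-mu)@ev.T
    mid=(a.max(0)+a.min(0))/2
    print(n,bg,len(pts),mu.round(4),(mu+mid@ev).round(4),"ext",np.ptp(a,axis=0).round(4),"ang",np.degrees(np.arctan2(ev[0,1],ev[0,0])).round(1), "robust len",np.ptp(np.percentile(a[:,0],[1,99])).round(4))
for n,z,p in [("slats/blocks",.036,[(234,170),(235,210),(265,169),(267,209),(298,168),(298,208),(330,167),(332,207)]),("plank",.008,[(216,164),(350,161),(350,217),(217,221)]),("pot",.056,[(176,176)]),("box",.05,[(360,138),(415,132),(420,198),(362,204)])]: print(n,back(p,z,C).round(3).tolist())
cv2.imwrite("pics/rack.png",cv2.resize(im[145:235,160:360],None,fx=4,fy=4,interpolation=cv2.INTER_CUBIC))
a=im[255:315,105:265];b=im[255:315,300:460]
cv2.imwrite("pics/cig.png",cv2.resize(np.vstack([a,b]),None,fx=5,fy=5,interpolation=cv2.INTER_CUBIC))
E
```

```text
oscuro [100. 107. 114.] 804 [[0.4536 0.2727]] [[0.4539 0.2722]] ext [0.1538 0.0279] ang 110.1 robust len 0.1473
colorado [102. 109. 115.] 718 [[0.4428 0.103 ]] [[0.4432 0.1037]] ext [0.1496 0.0253] ang 81.4 robust len 0.1442
maduro [102. 108. 115.] 854 [[ 0.4261 -0.1242]] [[ 0.4266 -0.1236]] ext [0.1488 0.0312] ang 65.0 robust len 0.1417
claro [ 97.5 105.  113. ] 672 [[ 0.436  -0.3235]] [[ 0.4361 -0.3239]] ext [0.1482 0.0217] ang 103.2 robust len 0.143
slats/blocks [[0.682, 0.089, 0.036], [0.594, 0.086, 0.036], [0.683, 0.021, 0.036], [0.595, 0.018, 0.036], [0.685, -0.051, 0.036], [0.596, -0.049, 0.036], [0.686, -0.121, 0.036], [0.597, -0.122, 0.036]]
plank [[0.705, 0.133, 0.008], [0.707, -0.171, 0.008], [0.579, -0.165, 0.008], [0.574, 0.129, 0.008]]
pot [[0.666, 0.21, 0.056]]
box [[0.746, -0.187, 0.05], [0.758, -0.307, 0.05], [0.611, -0.307, 0.05], [0.6, -0.184, 0.05]]
```

View pics/rack.png

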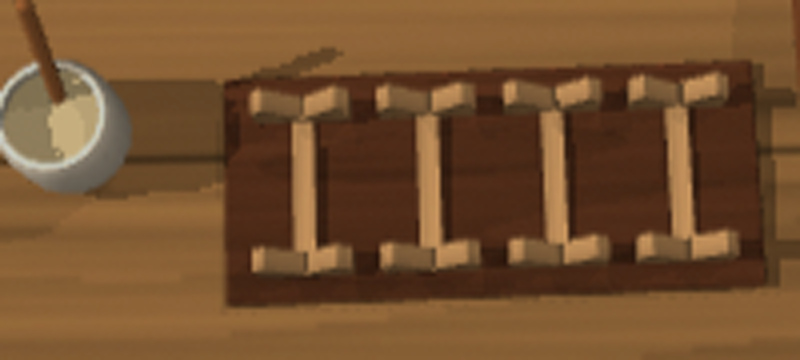

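View pics/cig.png

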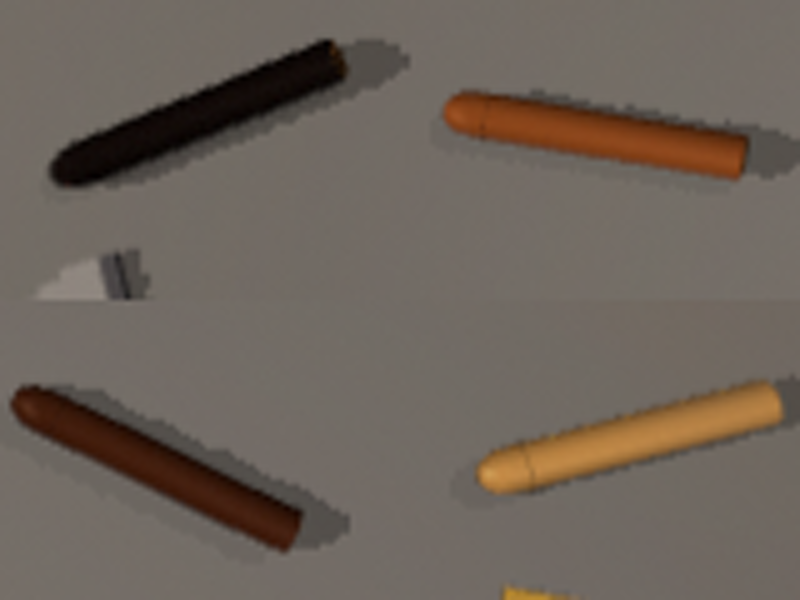

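The heads all point to +y, with oscuro's cut end at the right. I'll refine the cigars with shadow-free masks and fit the slats.

```bash
python3 - <<'E'
from h import *
im=cv2.imread("pics/top0.png"); C=cam("top")
S=dict(oscuro=(146,278),colorado=(225,283),maduro=(331,288),claro=(427,283))
for n,(u,v) in S.items():
    x0,y0=u-38,v-24; c=cv2.resize(im[y0:y0+48,x0:x0+76],None,fx=4,fy=4,interpolation=cv2.INTER_LINEAR).astype(int)
    m=(c.max(2)<45) if n=="oscuro" else (c[:,:,0]*2<c[:,:,2]*1.2)
    k,l=cv2.connectedComponents(m.astype(np.uint8)); i=l[96,152]
    ys,xs=np.where(l==i); pts=np.c_[(xs+.5)/4-.5+x0,(ys+.5)/4-.5+y0]
    W=back(pts,0.016,C)[:,:2]; mu,ev,_=cv2.PCACompute2(W,None); a=(W-mu)@ev.T
    mid=(a.max(0)+a.min(0))/2
    print(n,(mu+mid@ev).round(4),"ext",np.ptp(a,axis=0).round(4),"ang",np.degrees(np.arctan2(ev[0,1],ev[0,0])).round(1))
q=lambda L:[(160+(u+.5)/4-.5,145+(v+.5)/4-.5) for u,v in L]
s=back(q([(303,122),(306,248),(428,117),(431,244),(552,112),(558,242),(676,107),(684,235)]),.012,C).round(4); print(s.tolist())
# top outer corners of far blocks / near blocks
print(back(q([(250,90),(348,86),(252,248),(350,244),(630,75),(726,72),(638,233),(738,230)]),.036,C).round(4).tolist())
print(back(q([(225,83),(752,63),(766,285),(228,305)]),.008,C).round(4).tolist())
print(Ro.from_quat(arm.read_eef_rot()).as_matrix().round(3))
E
```

```text
oscuro [[0.4523 0.2827]] ext [0.1309 0.0201] ang 111.5
colorado [[0.4432 0.1126]] ext [0.1315 0.02  ] ang 80.3
maduro [[ 0.427  -0.1152]] ext [0.1316 0.0189] ang 63.4
claro [[ 0.4348 -0.3172]] ext [0.1353 0.0203] ang 103.4
[[0.677, 0.0887, 0.012], [0.6051, 0.0867, 0.012], [0.6787, 0.0185, 0.012], [0.6063, 0.0175, 0.012], [0.6806, -0.0512, 0.012], [0.6064, -0.0528, 0.012], [0.6824, -0.1209, 0.012], [0.6093, -0.1226, 0.012]]
[[0.6892, 0.1151, 0.036], [0.6906, 0.0614, 0.036], [0.6013, 0.1131, 0.036], [0.6027, 0.0603, 0.036], [0.6944, -0.0932, 0.036], [0.6953, -0.1458, 0.036], [0.6064, -0.0947, 0.036], [0.6072, -0.1485, 0.036]]
[[0.7015, 0.1336, 0.008], [0.7085, -0.1654, 0.008], [0.5812, -0.1674, 0.008], [0.5744, 0.1302, 0.008]]
[[-0.918  0.397 -0.001]
 [ 0.397  0.918 -0.002]
 [-0.    -0.002 -1.   ]]
```

```bash
cat >> h.py <<'E'
CIG=dict(oscuro=(.4523,.2827,111.5),maduro=(.427,-.1152,63.4),colorado=(.4432,.1126,80.3),claro=(.4348,-.3172,103.4))
YAW=1.45; u=np.array([np.cos(np.radians(YAW)),np.sin(np.radians(YAW))]); row=np.array([-u[1],u[0]])
SEAT={n:np.array([.6408,-.0172])+k*.07*row for n,k in zip(("oscuro","maduro","colorado","claro"),(-1.5,-.5,.5,1.5))}
def quat(deg):
    c,s=np.cos(np.radians(deg)),np.sin(np.radians(deg))
    return Ro.from_matrix(np.array([[c,s,0],[s,-c,0],[0,0,-1]])).as_quat()
E
python3 - <<'E'
from h import *
for n,(x,y,a) in CIG.items():
    for f in (0,180):
        g=arm.ik([x,y,.08],quat(a+f)); g2=arm.ik([x,y,.2],quat(a+f)); p=arm.ik([*SEAT[n],.0945],quat(YAW+f))
        print(n,f,SEAT[n].round(3),*(None if q is None else np.round(q,2) for q in (g,g2,p)))
E
```

```text
oscuro 0 [ 0.643 -0.122] [-0.66  0.77  0.1   1.96 -0.16  0.42 -0.07] [-0.71  0.57  0.16  1.89 -0.14  0.69 -0.09] [-0.19  0.95  0.63  1.6  -0.71  0.83 -0.81]
oscuro 180 [ 0.643 -0.122] [-0.29  0.82 -0.49  1.95  0.71  0.56  2.25] [-0.21  0.63 -0.6   1.87  0.49  0.79  2.44] [ 0.23  0.86 -0.13  1.59  0.16  0.7   1.62]
maduro 0 [ 0.642 -0.052] [ 0.18  0.7   0.04  2.21 -0.12  0.23 -0.13] [-0.18  0.52  0.57  2.13 -0.48  0.62  0.26] [-0.3   0.94  0.64  1.64 -0.73  0.81 -0.89]
maduro 180 [ 0.642 -0.052] [ 0.42  0.72 -0.3   2.2   0.68  0.31  2.21] [ 0.38  0.47 -0.23  2.12  0.19  0.57  2.69] [ 0.12  0.85 -0.12  1.62  0.15  0.68  1.52]
colorado 0 [0.64  0.018] [-0.39  0.72  0.14  2.17 -0.35  0.28 -0.12] [-0.52  0.49  0.32  2.09 -0.27  0.6  -0.18] [-0.41  0.93  0.63  1.65 -0.72  0.8  -1.  ]
colorado 180 [0.64  0.018] [-0.09  0.73 -0.3   2.16  0.64  0.34  2.04] [-0.    0.51 -0.42  2.08  0.34  0.63  2.32] [-0.    0.85 -0.1   1.63  0.13  0.67  1.43]
claro 0 [0.638 0.088] [ 0.62  0.77 -0.04  1.94  0.07  0.43  0.76] [ 0.24  0.63  0.55  1.88 -0.46  0.76  1.28] [-0.5   0.93  0.6   1.64 -0.68  0.79 -1.14]
claro 180 [0.638 0.088] [ 0.05  1.    0.94  1.96 -1.13  0.84 -1.26] [-0.04  0.86  1.13  1.89 -0.92  1.04 -1.42] [-0.12  0.85 -0.09  1.62  0.1   0.67  1.34]
```

```bash
cat >> h.py <<'E'
def pick(n):
    x,y,a=CIG[n]; q=quat(a)
    arm.movep([x,y,.15],q); arm.move_gripper(.6)
    arm.line_to([x,y,.080],velocity=.08); arm.move_gripper(0,20)
    print(n,"opening",arm.read_opening(),"pad",arm.read_finger_force(),"tcp",np.round(arm.read_tool_pos(),4),"t",arm.read_time())
    arm.line_to([x,y,.17],velocity=.1)
def place(n):
    s=SEAT[n]; q=quat(YAW)
    arm.movep([*s,.16],q); arm.line_to([*s,.099],velocity=.06); arm.pause(.2); f0=np.array(arm.read_ft_force())
    for z in (.098,.097,.096,.095,.0943):
        arm.line_to([*s,z],velocity=.02); f=np.array(arm.read_ft_force())-f0
        if np.linalg.norm(f)>2.5: break
    print(n,"z",z,"df",f.round(2),"open",arm.read_opening()); 
    arm.move_gripper(.45); arm.pause(.1); arm.line_to([*s,.17],velocity=.12); print("t",arm.read_time())
E
python3 - <<'E'
from h import *
pick("oscuro"); print(arm.read_opening(),arm.read_finger_force(),np.round(arm.read_tool_pos(),4))
cv2.imwrite("pics/s1.png",snapshot("scene")); C=cam("wrist"); cv2.imwrite("pics/w1.png",snapshot("wrist"))
E
```

```text
oscuro opening 0.22101569874229324 pad 21.778407218007487 tcp [0.4525 0.2829 0.0805] t 3.425
0.22390264532657067 21.4435401614719 [0.4519 0.2825 0.1694]
```

View pics/w1.png

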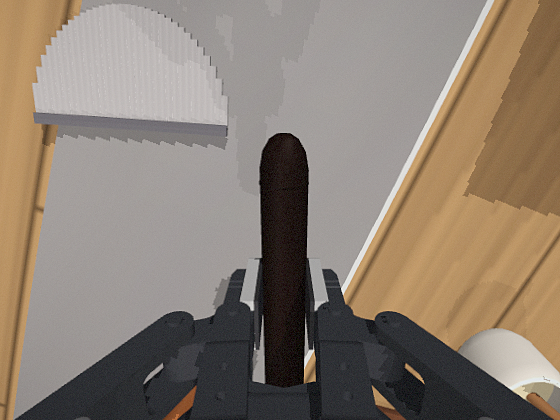

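The wrist view shows the dark cigar held, with its head up and tip at (284,133). I'll compare that tip with a 65 mm half-length, then place it.

```bash
python3 - <<'E'
from h import *
C=cam("wrist"); T=Ro.from_quat(arm.read_eef_rot()).as_matrix(); p=np.array(arm.read_tool_pos())
print([(x,proj(p+T@[x,0,.064],C).round(0).tolist()) for x in (.06,.065,.07)])
place("oscuro")
C=cam("wrist"); cv2.imwrite("pics/w2.png",snapshot("wrist"))
print(proj([[*(SEAT["oscuro"]+k*.065*u),.03] for k in (-1,0,1)],C).round(0).tolist())
E
```

```text
[(0.06, [[283.0, 149.0]]), (0.065, [[283.0, 136.0]]), (0.07, [[283.0, 123.0]])]
oscuro z 0.096 df [-1.49  1.12  3.13] open 0.22013765925422424
t 9.525
[[284.0, 307.0], [283.0, 223.0], [283.0, 122.0]]
```

View pics/w2.png

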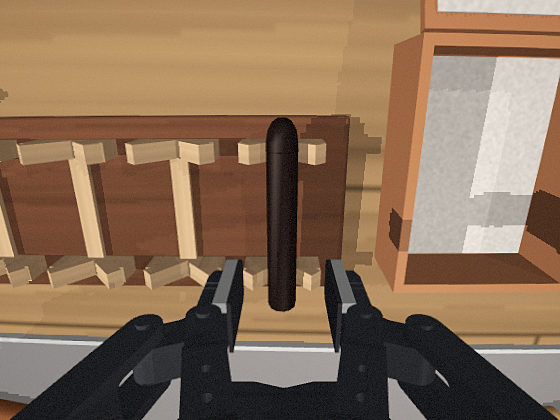

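The oscuro lies in both notches, with its tip at (282,118) against (283,122) expected, so it is centred to about 2 mm. Now the next two, then I'll pick the claro and check it.

```bash
python3 - <<'E'
from h import *
for n in ("maduro","colorado"): pick(n); print(arm.read_opening(),arm.read_finger_force()); place(n)
pick("claro"); print(arm.read_opening(),arm.read_finger_force())
C=cam("wrist"); T=Ro.from_quat(arm.read_eef_rot()).as_matrix(); p=np.array(arm.read_tool_pos())
cv2.imwrite("pics/w3.png",snapshot("wrist")); print([(x,proj(p+T@[x,0,.064],C).round(0).tolist()) for x in (.06,.065,.07)])
cv2.imwrite("pics/top3.png",snapshot("top")[120:320,100:480])
E
```

```text
maduro opening 0.21814321402643388 pad 21.637960094958544 tcp [ 0.4272 -0.1152  0.0804] t 12.2583
0.2182216146381507 21.205810345709324
maduro z 0.095 df [-1.19  1.82  5.13] open 0.21966734072635843
t 17.8667
colorado opening 0.22182590452355672 pad 20.737432837486267 tcp [0.4433 0.1127 0.0804] t 20.575
0.2233011302648346 20.398182570934296
colorado z 0.096 df [-1.48  1.75  1.56] open 0.21810639657561864
t 25.825
claro opening 0.22029083323781853 pad 21.21976487338543 tcp [ 0.435  -0.3173  0.0805] t 29.3417
0.22517048488922403 20.88615171611309
[(0.06, [[283.0, 149.0]]), (0.065, [[283.0, 136.0]]), (0.07, [[283.0, 123.0]])]
```

View pics/w3.png

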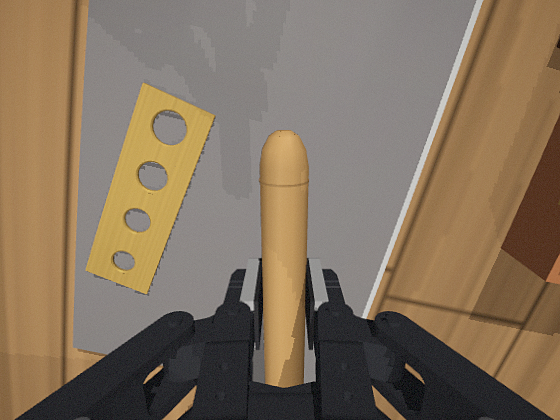

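View pics/top3.png

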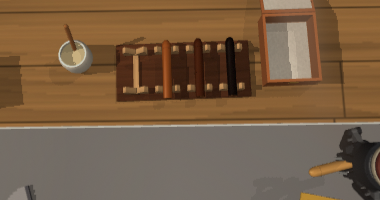

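The claro is held centred, with its tip at (284,131). The top crop shows colorado (167), maduro (199) and oscuro (231) seated in order. I'll place the claro, retreat and check.

```bash
python3 - <<'E'
from h import *
place("claro"); s=SEAT["claro"]
arm.line_to([s[0],s[1],.22],velocity=.15); arm.movep([.45,.25,.30],quat(100))
im=snapshot("top"); C=cam("top"); a=cv2.resize(im[130:230,150:430],None,fx=2.8,fy=2.8,interpolation=cv2.INTER_CUBIC)
cv2.imwrite("pics/end.png",a)
for n in SEAT: print(n,((proj([[*(SEAT[n]+k*.065*u),.03] for k in (-1,1)],C)-[150,130])*2.8).round(0).tolist())
print(arm.read_time())
E
```

```text
claro z 0.096 df [0.51 1.28 4.26] open 0.2211347825159749
t 35.6667
oscuro [[512.0, 241.0], [501.0, 78.0]]
maduro [[421.0, 244.0], [413.0, 81.0]]
colorado [[330.0, 248.0], [324.0, 85.0]]
claro [[239.0, 251.0], [236.0, 88.0]]
37.2167
```

View pics/end.png

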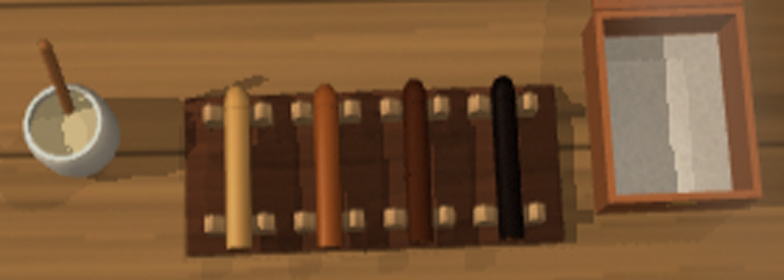

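All four cigars lie in their notches, with ends such as (236,86)/(239,249) within about 2 mm of the expected positions. The order is right, and the box and pot haven't moved.

```bash
python3 -c "
from h import *
print(ticket.finish_job())"
```

```text
the job is handed in; nothing more can be done
None
```

The job is handed in: all four cigars lie centred in their rests, running from the darkest beside the cedar box to the palest beside the gum pot, and it took about 37 s of the 106 s allowed.

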